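Cap the open pantry jar and hold the carousel with it at the front

TASK

The pantry carousel has one open glass jar on it: set the loose screw cap that lies on the counter level over that jar's mouth, and turn the carousel gently until that jar stands at the very front, straight towards the counter edge where the robot stands. Finish while still gripping the carousel's wooden handle so that the carousel stays quite still, because I am about to screw the cap tight: do not let go at the end. Leave the other jars standing on the carousel and the things on the counter where they are.

Things in the scene. Friction and masses are not known exactly. Their poses are not given: they have to be found in the camera images.
- base: fixed round white foot of the carousel, 170 mm across and 9 mm high. Origin: centre of its underside on the counter, on the carousel's vertical turning axis. Its axes are parallel to the world's: -x points to the front (the counter edge where the robot stands).
- carousel: white round tray 290 mm across that turns endlessly both ways about its vertical axis on a light ball bearing (friction 0.02 N m, no detents, no spring) and stays where it is left. Origin: on the axis, 12 mm above the counter; the open jar stands towards its -x. Floor 22 mm, rim's top 42 mm above the counter, rim 4 mm thick.
- handle_grip (a point): middle of the grip bar of the wooden bail handle that stands over the carousel's axis, 171 mm above the counter. The bar is 66 mm long (along this frame's y, which turns with the carousel), 16 mm thick (along x), 18 mm high (162 to 180 mm above the counter), on two 10 x 12 mm uprights that stand 26 mm either side of the axis. Grip it across its 16 mm thickness from above.
- handle: the whole wooden bail handle, fixed to the carousel and turning with it. Origin: on the axis, 12 mm above the counter; y along the bar. Five containers stand loose on the tray around it, about 95 mm from the axis and 72 degrees apart (a jerky turn topples or slides them), none reaching higher than 131 mm above the counter.
- open_jar: the only jar without a cap: round glass jar, standing loose on the carousel with dry pasta in it, 105 mm high; body 62 mm across up to 78 mm, then a shoulder and a straight neck 45 mm across from 86 to 105 mm high, open at the top (bore 39 mm). About 0.3 kg. Origin: centre of its underside, z up its axis.
- jar_mouth (a point): centre of the open jar's mouth, in the plane of its rim, 127 mm above the counter.
- cap: loose round steel screw cap on the counter left or right of the carousel, closed top up: 58 mm across, 20 mm high, hollow below (inside 52 mm across, 17 mm deep), about 35 g. It slips loosely over the open jar's neck (nothing to screw) and rests with its top on the rim, its underside then 88 mm above the jar's underside. Origin: centre of its underside, z up.
- bean_jar: same glass jar with dark beans, steel cap on, 108 mm high, 62 mm across, standing on the carousel. Leave it standing there. Origin: centre of its underside.
- rice_jar: same glass jar with pale rice, steel cap on, 108 mm high, 62 mm across, standing on the carousel. Leave it standing there. Origin: centre of its underside.
- tin: food tin with a paper band, 68 mm across, 86 mm high, standing on the carousel. Leave it standing there. Origin: centre of its underside.
- spice_jar: slim spice jar with a black cap, 52 mm across, 86 mm high, standing on the carousel. Leave it standing there. Origin: centre of its underside.
- ramekin: white ceramic bowl, 84 mm across, 45 mm high, on the counter on the other side of the carousel from the cap. Not to be moved. Origin: centre of its underside.
- oil: amber glass oil bottle, 60 mm across, 240 mm high, on the dark board at the right. Not to be moved. Origin: centre of its underside.
- can: food can, 75 mm across, 110 mm high, on the counter at the left beside the wooden riser. Not to be moved. Origin: centre of its underside.

How it is judged:
By the outcome, as a careful person would: the job done as asked, in the order asked, and still so for the second after the job is handed in, while the arm keeps its last pose, push and grip.
It also fails if it takes over 58 s, if anything falls off the work surface, if the arm or the gripper's body presses on something with over 40 N, if the wrist force passes 120 N, or if a joint passes its speed limit or range.

ROBOT

A 6-joint arm with a two-finger parallel gripper is mounted at the origin on the work surface. World frame = base frame: x ahead of the robot, y to its left, z up, the work surface at z = 0. Lengths are in mm, angles in rad, forces in N, time in s.
With the tool pointing down it reaches from about 375 to 900 mm from the base axis. Payload 3.1 kg.
Tool frame: the origin (TCP) lies between the finger pads; the fingertips stand ctrl.tcp_to_tips ahead of it and the grasp point (between the pads) lies 5 mm behind it (ctrl.tcp_to_tips is the distance from the TCP to the fingertips, in mm); z points along the fingers, y is the line along which they close (so a half turn about z gives the same grasp; the last joint's range is limited). The gripper opens to 85 mm and grips with 20 to 120 N. Pads are 22 mm wide; open, the fingers measure 114 mm over their backs; the gripper's body (76 mm by 85 mm) begins 54 mm behind the grasp point. The pads swing forward as they close: fully open they stand 13 mm farther back than shut.
Start: joints at [-1.413, 0.527, 1.433, -0, 1.181, -0.178], TCP at [205.975, -590.06, 208.61] pointing down, gripper open.
Joint ranges: [-3.08, 3.08], [-0.75, 2.2], [0.22, 2.44], [-1.43, 4.57], [0, 2.65], [-2.85, 2.85]. Speed limits (rad/s): [2.79, 2.79, 3.14, 3.14, 3.14, 3.14].

INTERFACE

Orientations are given as a unit quaternion [x, y, z, w].
In Python, from cell import ctrl gives the robot as it stands.
- The arm moves only by the shell command python3 steer.py 'ROWS' [FORCE]. ROWS is a JSON list of rows, 1 to 10 of them, each written [[dx, dy, dz], [rx, ry, rz], opening]: dx, dy, dz in mm, then a rotation vector rx, ry, rz in rad, then the finger opening in mm; each row shifts and turns the commanded pose from where the row before left it, along the tool's axes as they then stand; what a row does not reach is not made up. A row lasts 1/10 s, in which the tool goes at most 50 mm and 0.15 rad, less where a joint would pass 70% of its speed; a pose out of reach is approached as far as the arm can. The fingers move at their own pace and stop on an object; FORCE is the grip in N (left out, the last holds). Time passes only in rows, so rows that do not move let the fingers close. It prints the time, the measured TCP pose, the force, the opening and the grip force at its end. Input that does not fit is refused with a message, and nothing moves.
- ctrl.read_state(): the state, without advancing time (a new reading comes with each control period).
- ctrl.capture(name): name is "side" or "top" or "wrist"; returns the picture (480x640x3 uint8, blue, green, red); there is no depth.
- ctrl.get_calibration(name): a dict with "K" (3x3 intrinsics, pixels), "k1" (the pictures are not rectified: a ray, as slopes to the right and down, at radius r is drawn at 1 + k1 r^2 times it, then the intrinsics apply), "rvec" (rotation vector, rad) and "tvec" (3), from world to camera coordinates, as OpenCV has them. Camera axes: x right, y down, z forward; pixel columns grow to the right and rows downward; lengths in mm; the calibration is good to about 2 mm. A picture is of the moment at which its call begins: read the wrist's pose just before it. get_calibration takes no time and is no camera call; for the wrist camera it gives the pose at the moment of the call.
- ctrl.close_job(): hands the job in; it is judged then, once.
The state is a dict: "t": time; "q": joint angles; "qvel": joint speeds; "tau": joint torques, N m; "eef_pos": TCP position; "tcp_rot": TCP orientation; "wrist_force": force on the tool from outside, world axes, zero at the start; "moment": the same for the moment, N m; "grip_width": finger opening in mm; "gripper_force": force on a finger pad.
Only numpy, scipy, OpenCV 4.12 (cv2) and the standard library are available. Lean on these libraries where they do the work, as an engineer would, in place of code of your own. Each camera call takes 0.05 s, during which the arm holds its last target. There are 200 camera calls.

## Working session

There is one attempt and no reset: what is moved stays moved. The work goes in short steps, Python scripts to look and compute and a shell command to move; the robot and the scene stay as the last step left them, time stands still between calls to the robot, and variables do not carry over. Pictures are saved under pics/ and viewed, at most 10 in all, crops included, and the job is handed in when it is done.

```bash
ls; mkdir -p pics; cat > h.py <<'E'
import numpy as np, cv2
from cell import ctrl
def cal(n):
    c=ctrl.get_calibration(n); return np.array(c["K"],float),float(c["k1"]),cv2.Rodrigues(np.array(c["rvec"],float))[0],np.array(c["tvec"],float).ravel()
def dist(k1): return np.array([k1,0,0,0,0.])
def px2w(c,uv,z):
    K,k1,R,t=c
    s=cv2.undistortPoints(np.array(uv,float).reshape(-1,1,2),K,dist(k1)).reshape(-1,2)
    d=np.c_[s,np.ones(len(s))]@R; o=-R.T@t
    return o+d*((z-o[2])/d[:,2])[:,None]
def w2px(c,P):
    K,k1,R,t=c
    return cv2.projectPoints(np.array(P,float).reshape(-1,1,3),cv2.Rodrigues(R)[0],t,K,dist(k1))[0].reshape(-1,2)
E
python3 - <<'E'
from h import *
for n in("top","side"):
    cv2.imwrite(f"pics/{n}0.png",ctrl.capture(n)); c=cal(n); print(n,-c[2].T@c[3],c[0][0,0],c[1])
s=ctrl.read_state(); print(s["t"],s["eef_pos"],s["tcp_rot"],s["grip_width"],ctrl.tcp_to_tips)
E
```

```text
cell.py
pics
steer.py
top [ 288.45424779 -116.01300927 1570.45298122] 604.3152397364393 -0.16222500778470555
side [ 40.66502054 757.17614406 895.95369126] 555.3579335951932 0.03632952592899451
0.1 [ 205.87473891 -589.37303679  207.70522369] [ 9.85940175e-01  1.67095664e-01  3.22564407e-05 -1.00450863e-03] 85.19124125104075 14.0
```

View pics/top0.png

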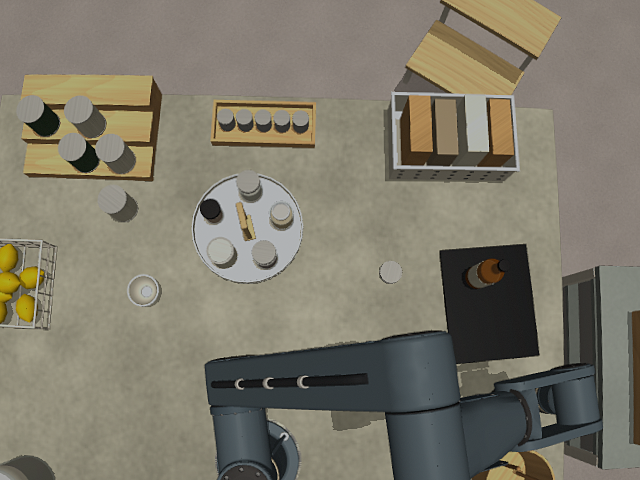

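View pics/side0.png

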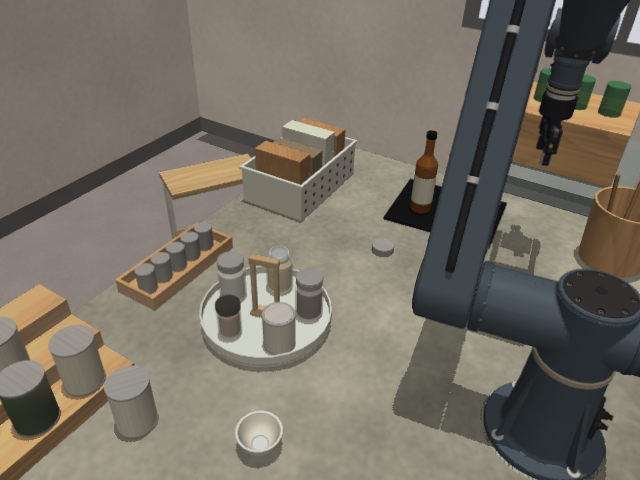

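Top view: the cap is at about (390,272), the carousel centre at about (247,228), and the open jar is probably the one at (281,214), which is (279,262) in the side view. Next I'll zoom in and measure.

```bash
python3 - <<'E'
from h import *
T=cv2.imread("pics/top0.png");S=cv2.imread("pics/side0.png")
a=cv2.resize(T[165:290,185:310],(500,500),interpolation=cv2.INTER_CUBIC)
b=cv2.resize(S[235:360,195:340],(290*2-0,500),interpolation=cv2.INTER_CUBIC)[:,:300+280]
b=cv2.resize(b,(300,259)); b2=cv2.resize(T[250:295,365:415],(300,241),interpolation=cv2.INTER_CUBIC)
cv2.imwrite("pics/crop1.png",np.hstack([a,np.vstack([b,b2])]))
c=cal("top")
hsv=cv2.cvtColor(T,cv2.COLOR_BGR2HSV)
m=((hsv[...,1]<28)&(hsv[...,2]>160)).astype(np.uint8)*255
def big(m,x0,y0,x1,y1):
    k=np.zeros_like(m);k[y0:y1,x0:x1]=m[y0:y1,x0:x1]
    cs=cv2.findContours(k,cv2.RETR_EXTERNAL,cv2.CHAIN_APPROX_NONE)[0];return max(cs,key=cv2.contourArea)
def circ(P):
    A=np.c_[2*P[:,:2],np.ones(len(P))];s=np.linalg.lstsq(A,(P[:,:2]**2).sum(1),rcond=None)[0];return s[:2],np.sqrt(s[2]+s[:2]@s[:2])
for n,bx,z in(("tray",(185,165,310,290),42),("cap",(375,255,408,290),20)):
    k=big(m,*bx); h=cv2.convexHull(k); P=px2w(c,h,z); print(n,circ(P),cv2.boundingRect(k))
w=((hsv[...,0]>10)&(hsv[...,0]<28)&(hsv[...,1]>90)).astype(np.uint8)*255
k=big(w,220,190,275,250);print("handle",cv2.minAreaRect(k),cv2.boundingRect(k))
for uv in((281,214),): print("jar guess",px2w(c,[uv],127))
E
```

```text
tray (array([595.40604745,  47.77430275]), np.float64(144.10638760968382)) (191, 174, 112, 108)
cap (array([ 491.8226489 , -329.07803259]), np.float64(27.581390902374142)) (380, 262, 22, 20)
handle ((245.17648315429688, 220.70590209960938), (38.32062911987305, 11.156638145446777), 75.96376037597656) (236, 203, 20, 38)
jar guess [[610.93125273 -44.37475956 127.        ]]
```

View pics/crop1.png

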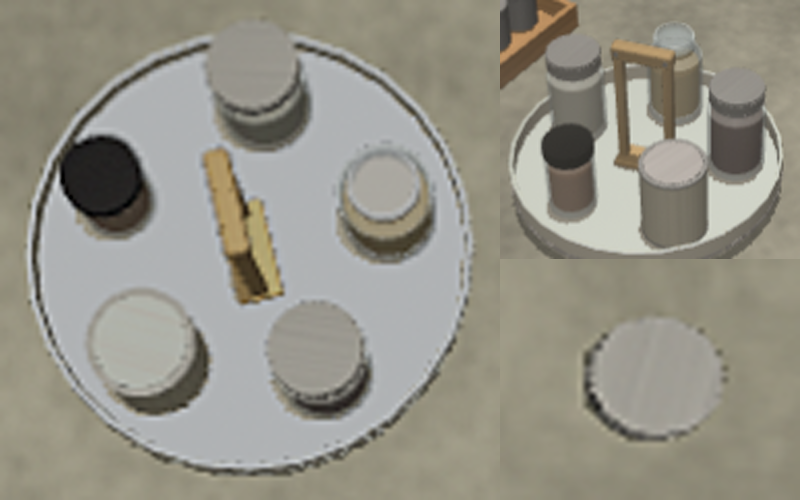

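The crop confirms it: the jar on the right is open (mouth at crop (383,187), so px (280.8,211.8)). The bar is perpendicular to the jar's direction, and the cap lies at about (492,-329). I'll move over the cap first, without rotating.

```bash
cat >> h.py <<'E'
from scipy.spatial.transform import Rotation as Ro
def todo(target,yaw=None):
    "offset to a world TCP target in tool axes; yaw = wanted world yaw of tool y"
    s=ctrl.read_state(); R=Ro.from_quat(s["tcp_rot"]).as_matrix(); y=np.arctan2(R[1,1],R[0,1])
    print("t %.2f tcp %s yaw %.3f tooldelta %s"%(s["t"],np.round(s["eef_pos"],1),y,np.round(R.T@(np.array(target)-s["eef_pos"]),1)), "" if yaw is None else "rz %.3f"%(-(yaw-y)), "q",np.round(s["q"],2),"tilt",np.round(R[:,2],4))
E
python3 - <<'E'
from h import *
s=ctrl.read_state();R=Ro.from_quat(s["tcp_rot"]).as_matrix();w=cal("wrist")
print("cam in tool",R.T@(-w[2].T@w[3]-s["eef_pos"]),"axes",np.round(R.T@w[2].T,3),w[0][0,0],w[1])
c=cal("top");C=np.array([595.4,47.8])
J=px2w(c,[(280.8,211.8)],127)[0];print("jar",J,J[:2]-C,np.hypot(*(J[:2]-C)),np.degrees(np.arctan2(*(J[:2]-C)[::-1])))
B=px2w(c,[(239,203),(244,228)],180);print("bar",B,np.hypot(*(B[0]-B[1])[:2]),B.mean(0))
todo([492,-329,220],-1.36)
E
```

```text
cam in tool [  83.60171392    0.20634692 -165.15699573] axes [[ 0.001 -0.946 -0.324]
 [ 1.     0.001  0.001]
 [-0.    -0.324  0.946]] 402.4531281075299 -0.05100675081324092
jar [616.43024576 -43.6693514  127.        ] [ 21.03024576 -91.4693514 ] 93.85581219470083 -77.05181947994319
bar [[622.74487894  53.52669658 180.        ]
 [562.80172953  38.59892327 180.        ]] 61.77393930648061 [592.77330424  46.06280993 180.        ]
t 0.10 tcp [ 205.9 -589.4  207.7] yaw -1.235 tooldelta [ 355.9 -151.6  -11.9] rz 0.125 q [-1.41  0.53  1.43  0.    1.18 -0.18] tilt [-3.e-04  2.e-03 -1.e+00]
```

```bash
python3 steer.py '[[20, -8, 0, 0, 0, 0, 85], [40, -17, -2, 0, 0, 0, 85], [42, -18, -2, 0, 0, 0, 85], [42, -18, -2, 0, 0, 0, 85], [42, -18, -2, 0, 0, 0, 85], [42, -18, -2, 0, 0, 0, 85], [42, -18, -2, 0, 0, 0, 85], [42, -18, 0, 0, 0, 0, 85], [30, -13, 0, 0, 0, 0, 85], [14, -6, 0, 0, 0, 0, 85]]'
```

```text
refused: ROWS must be rows with the three-number parts in brackets of their own. Nothing was moved.
```

Refused on format, not on reach. It needs rows with the three-number parts in brackets of their own.

```bash
python3 steer.py '[[[20, -8, 0], [0, 0, 0], 85], [[40, -17, -2], [0, 0, 0], 85], [[42, -18, -2], [0, 0, 0], 85], [[42, -18, -2], [0, 0, 0], 85], [[42, -18, -2], [0, 0, 0], 85], [[42, -18, -2], [0, 0, 0], 85], [[42, -18, -2], [0, 0, 0], 85], [[42, -18, 0], [0, 0, 0], 85], [[30, -13, 0], [0, 0, 0], 85], [[14, -6, 0], [0, 0, 0], 85]]'
python3 steer.py '[[[0, 0, 0], [0, 0, 0.06], 85], [[0, 0, 0], [0, 0, 0.065], 85], [[0, 0, 0], [0, 0, 0], 85], [[0, 0, 0], [0, 0, 0], 85]]'
python3 - <<'E'
from h import *
todo([492,-329,220],-1.36)
c=cal("wrist");im=ctrl.capture("wrist");cv2.imwrite("pics/w1.png",im)
print(w2px(c,[[492,-329,20],[616,-44,127],[492,-329,0]]))
E
```

```text
t: 1.1
eef_pos: [493.6, -326.6, 220.2]
tcp_rot: [0.986, 0.169, -0.0, -0.001]
wrist_force: [-0.2, 0.2, 0.2]
grip_width: 85.1
gripper_force: 0.0
t: 1.5
eef_pos: [491.4, -329.7, 220.4]
tcp_rot: [0.994, 0.105, -0.0, -0.0]
wrist_force: [-0.3, -0.3, -0.4]
grip_width: 84.6
gripper_force: 0.0
t 1.50 tcp [ 491.4 -329.7  220.4] yaw -1.359 tooldelta [ 0.7 -0.6  0.4] rz 0.001 q [-0.78  0.47  1.5  -0.    1.17  0.58] tilt [-6.e-04  2.e-04 -1.e+00]
[[ 316.11788935  194.37285929]
 [-110.81253767  -61.03932508]
 [ 316.16595533  189.80125665]]
```

View pics/w1.png

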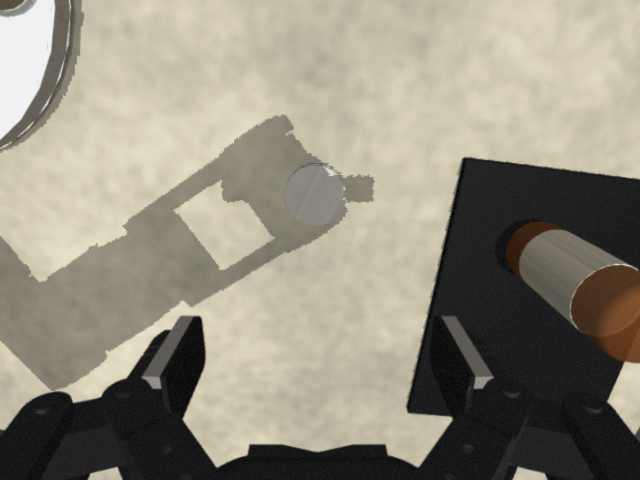

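The wrist picture shows the cap at (315,194), against a prediction of (316,194), so the estimate is good. Descend and grip.

```bash
python3 steer.py '[[[0, 0, 25], [0, 0, 0], 85], [[0, 0, 45], [0, 0, 0], 85], [[0, 0, 45], [0, 0, 0], 85], [[0, 0, 40], [0, 0, 0], 85], [[0.5, 0, 25], [0, 0, 0], 85], [[0, 0, 15], [0, 0, 0], 85], [[0, 0, 10], [0, 0, 0], 85], [[0, 0, 0], [0, 0, 0], 85], [[0, 0, 0], [0, 0, 0], 85]]' 30
python3 steer.py '[[[0, 0, 0], [0, 0, 0], 52], [[0, 0, 0], [0, 0, 0], 52], [[0, 0, 0], [0, 0, 0], 52], [[0, 0, 0], [0, 0, 0], 52], [[0, 0, 0], [0, 0, 0], 52], [[0, 0, 0], [0, 0, 0], 52], [[0, 0, 0], [0, 0, 0], 52], [[0, 0, 0], [0, 0, 0], 52]]'
```

```text
t: 2.45
eef_pos: [493.2, -329.9, 16.6]
tcp_rot: [0.994, 0.105, 0.001, 0.001]
wrist_force: [0.0, 0.0, -0.7]
grip_width: 85.1
gripper_force: 0.0
t: 3.25
eef_pos: [492.5, -329.1, 15.5]
tcp_rot: [0.994, 0.105, -0.0, -0.0]
wrist_force: [-0.9, 0.8, 0.3]
grip_width: 51.8
gripper_force: 0.0
```

```bash
python3 - <<'E'
from h import *
s=ctrl.read_state();print(s["grip_width"],s["gripper_force"])
a=ctrl.capture("wrist");b=ctrl.capture("side")
c=cal("side");u,v=w2px(c,[[492,-329,20]])[0].astype(int);print(u,v)
b=cv2.resize(b[v-40:v+40,u-40:u+40],(480,480),interpolation=cv2.INTER_CUBIC)
cv2.imwrite("pics/w2.png",np.hstack([a[220:460,160:480],cv2.resize(b,(240,240))]))
E
```

```text
51.817828242644154 0.0
381 242
```

View pics/w2.png

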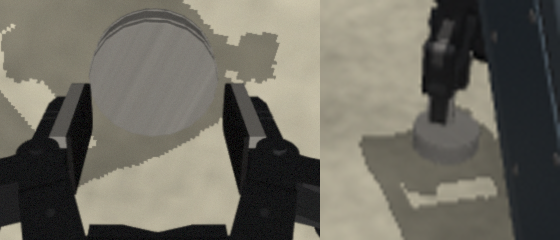

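```bash
python3 - <<'E'
from h import *
c=cal("wrist")
P=px2w(c,[(313,292),(251,292),(376,292),(313,229),(313,356)],20);print(P.round(1))
print("side w",np.hypot(*(P[1]-P[2])[:2]),np.hypot(*(P[3]-P[4])[:2]))
todo([492,-329,16])
E
```

```text
[[ 495.2 -327.    20. ]
 [ 489.4 -300.1   20. ]
 [ 501.1 -354.3   20. ]
 [ 523.9 -320.9   20. ]
 [ 462.4 -333.9   20. ]]
side w 55.43607013911956 62.827570325494214
t 3.35 tcp [ 492.5 -329.1   15.5] yaw -1.360 tooldelta [-0.4 -0.2 -0.5]  q [-0.78  0.76  1.65 -0.    0.74  0.58] tilt [-1.e-04  1.e-04 -1.e+00]
```

```bash
python3 - <<'E'
from h import *
w=cal("wrist");print(w[0],w[1])
s=ctrl.read_state();R=Ro.from_quat(s["tcp_rot"]).as_matrix();p=s["eef_pos"]
for z in(14,9,0,-10,-20,-30):
    print(z,[w2px(cal(n),[p+R@[11,y,z] for y in(-26,26)]).round(0).tolist() for n in("wrist","side")])
b=ctrl.capture("side")
cv2.imwrite("pics/s3.png",cv2.resize(b[190:290,330:430],(600,600),interpolation=cv2.INTER_CUBIC))
E
```

```text
[[402.45312811   0.         317.12983818]
 [  0.         402.45312811 237.40600848]
 [  0.           0.           1.        ]] -0.05100675081324092
14 [[[262.0, 260.0], [371.0, 260.0]], [[375.0, 253.0], [380.0, 241.0]]]
9 [[[261.0, 264.0], [372.0, 264.0]], [[375.0, 251.0], [380.0, 240.0]]]
0 [[[258.0, 272.0], [374.0, 272.0]], [[375.0, 248.0], [380.0, 237.0]]]
-10 [[[255.0, 281.0], [378.0, 281.0]], [[375.0, 245.0], [380.0, 234.0]]]
-20 [[[251.0, 292.0], [381.0, 292.0]], [[376.0, 242.0], [381.0, 231.0]]]
-30 [[[247.0, 304.0], [385.0, 304.0]], [[376.0, 239.0], [381.0, 228.0]]]
```

View pics/s3.png

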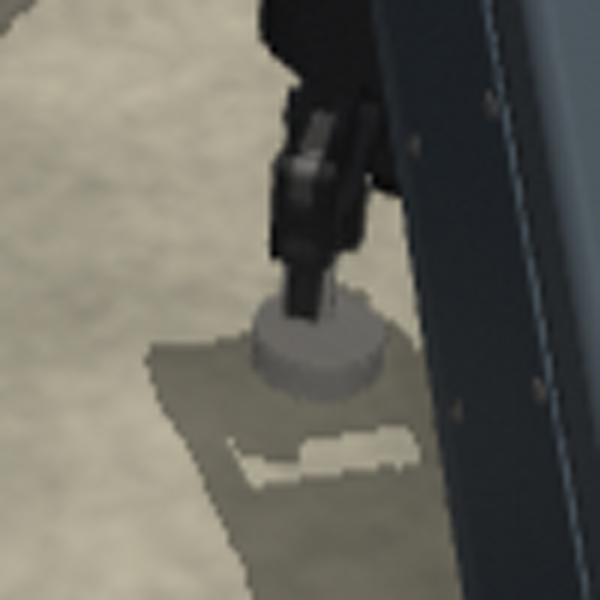

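The pads at 52 mm closed above the cap without touching it, so the tips must sit further back than I assumed. I'll open, lower gently while watching the force, and close again.

```bash
python3 steer.py '[[[0, 0, 0], [0, 0, 0], 85], [[0, 0, 0], [0, 0, 0], 85], [[0, 0, 0], [0, 0, 0], 85], [[0, 0, 0], [0, 0, 0], 85], [[0, 0, 0], [0, 0, 0], 85], [[0, 0, 0], [0, 0, 0], 85], [[3, 0, 3], [0, 0, 0], 85], [[0, 0, 3], [0, 0, 0], 85], [[0, 0, 0], [0, 0, 0], 85]]'
python3 - <<'E'
from h import *
s=ctrl.read_state();print(s["wrist_force"],s["eef_pos"])
a=ctrl.capture("wrist");b=ctrl.capture("side")
cv2.imwrite("pics/w4.png",np.hstack([a[200:480,100:540],cv2.resize(b[200:290,335:425],(280,280),interpolation=cv2.INTER_CUBIC)]))
E
```

```text
t: 4.3
eef_pos: [495.2, -328.2, 9.0]
tcp_rot: [0.994, 0.105, -0.0, -0.0]
wrist_force: [0.1, 0.3, 0.1]
grip_width: 85.2
gripper_force: 0.0
[0.11929544 0.26007191 0.12430915] [ 495.23299245 -328.1864427     9.0275155 ]
```

View pics/w4.png

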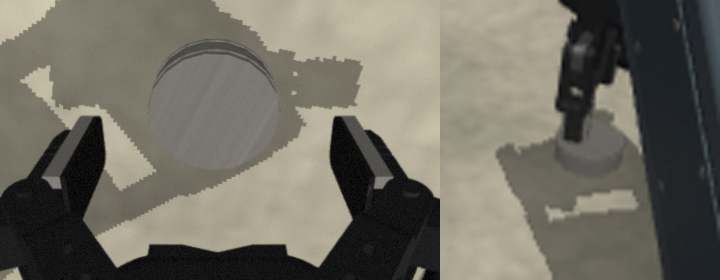

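No force and the tips are plainly still high. The picture puts the open tips about 38 mm behind the TCP. I'll keep lowering in small steps with force checks.

```bash
for i in 1; do python3 steer.py '[[[0, 0, 3], [0, 0, 0], 85], [[0, 0, 3], [0, 0, 0], 85], [[0, 0, 2], [0, 0, 0], 85], [[0, 0, 0], [0, 0, 0], 85]]'; done
python3 - <<'E'
from h import *
c=cal("wrist");P=px2w(c,[(313,305)],20);print(P)
a=ctrl.capture("wrist");s=ctrl.read_state();print(s["wrist_force"],s["moment"],s["tau"])
# pad tip corners: dark pad edges near the expected column
g=cv2.cvtColor(a,cv2.COLOR_BGR2GRAY);m=(g<40).astype(np.uint8)
for x0,x1 in((100,320),(320,540)):
    ys,xs=np.nonzero(m[150:420,x0:x1]);j=ys.argmin();print("top dark",xs[j]+x0,ys[j]+150)
E
```

```text
t: 4.8
eef_pos: [495.2, -328.3, 1.2]
tcp_rot: [0.994, 0.105, -0.0, -0.0]
wrist_force: [0.6, -0.1, -0.5]
grip_width: 85.4
gripper_force: 0.0
[[ 499.23558417 -326.04883088   20.        ]]
[-0.33795286  0.81575532  0.3551642 ] [ 0.03451992 -0.03271728 -0.01646584] [-6.50187547e-03 -4.62872887e+01 -9.45947617e+00 -4.15861687e-04
  5.24295465e-04 -3.72387262e-06]
top dark 194 317
top dark 435 317
```

```bash
python3 steer.py '[[[0, 0, 3], [0, 0, 0], 85], [[0, 0, 3], [0, 0, 0], 85], [[0, 0, 3], [0, 0, 0], 85], [[0, 0, 3], [0, 0, 0], 85], [[0, 0, 0], [0, 0, 0], 85], [[0, 0, 0], [0, 0, 0], 85]]'
python3 - <<'E'
from h import *
s=ctrl.read_state();print(s["wrist_force"])
c=cal("wrist");a=ctrl.capture("wrist");b=ctrl.capture("side");print(c[2].T@(-c[3]))
cv2.imwrite("pics/w5.png",np.hstack([a[200:480,100:540],cv2.resize(b[200:290,335:425],(280,280),interpolation=cv2.INTER_CUBIC)]))
p=s["eef_pos"];R=Ro.from_quat(s["tcp_rot"]).as_matrix()
print(w2px(c,[[495,-327,20],p+R@[0,0,-38]]),p)
E
```

```text
t: 5.45
eef_pos: [495.4, -328.5, -10.6]
tcp_rot: [0.994, 0.105, -0.0, -0.0]
wrist_force: [0.3, -0.5, -0.6]
grip_width: 84.9
gripper_force: 0.0
[ 0.30729057 -0.54935154 -0.62728216]
[ 577.21576357 -311.16432114  154.57643503]
[[312.37445774 330.05753903]
 [316.25226776 340.82158683]] [ 495.37332027 -328.45140982  -10.55639655]
```

View pics/w5.png

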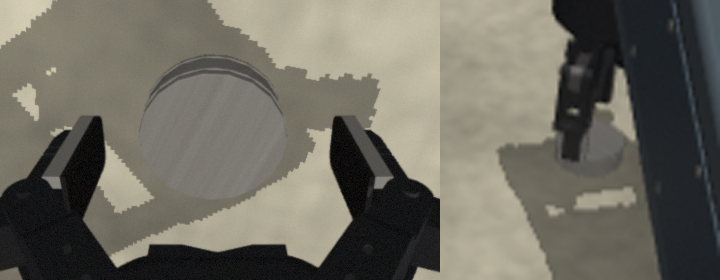

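Now the pads straddle the cap (cap at (313,327), pad tips at rows of about 316). I'll lower a little more and close.

```bash
python3 steer.py '[[[1, 0, 3], [0, 0, 0], 85], [[0, 0, 3], [0, 0, 0], 85], [[0, 0, 0], [0, 0, 0], 75], [[0, 0, 0], [0, 0, 0], 66], [[0, 0, 0], [0, 0, 0], 60], [[0, 0, 0], [0, 0, 0], 52], [[0, 0, 0], [0, 0, 0], 52], [[0, 0, 0], [0, 0, 0], 52], [[0, 0, 0], [0, 0, 0], 52]]'
```

```text
t: 6.45
eef_pos: [496.4, -328.2, -16.0]
tcp_rot: [0.994, 0.105, -0.0, -0.0]
wrist_force: [-1.8, 1.1, 5.4]
grip_width: 56.3
gripper_force: 31.8
```

Gripped at 56 mm. Lift, then move to a pose 80 mm short of the jar along tool x so the wrist camera can measure the mouth.

```bash
python3 steer.py '[[[0, 0, -5], [0, 0, 0], 52], [[0, 0, -15], [0, 0, 0], 52], [[0, 0, -35], [0, 0, 0], 52], [[0, 0, -40], [0, 0, 0], 52], [[0, 0, -40], [0, 0, 0], 52], [[0, 0, -35], [0, 0, 0], 52], [[0, 0, -15], [0, 0, 0], 52], [[0, 0, -5], [0, 0, 0], 52], [[0, 0, 0], [0, 0, 0], 52]]'
python3 - <<'E'
from h import *
todo([538.2,-60.3,174],-1.36)
E
```

```text
t: 7.35
eef_pos: [496.6, -328.5, 174.7]
tcp_rot: [0.994, 0.105, 0.001, 0.001]
wrist_force: [0.5, 0.2, 0.1]
grip_width: 56.3
gripper_force: 32.2
t 7.35 tcp [ 496.6 -328.5  174.7] yaw -1.360 tooldelta [  96.8 -253.5    0.4] rz 0.000 q [-0.77  0.53  1.55  0.    1.07  0.59] tilt [ 0.0013 -0.0013 -1.    ]
```

```bash
python3 steer.py '[[[4, -12, 0], [0, 0, 0], 52], [[12, -32, 0], [0, 0, 0], 52], [[15, -40, 0], [0, 0, 0], 52], [[15, -40, 0], [0, 0, 0], 52], [[15, -40, 0], [0, 0, 0], 52], [[15, -40, 0], [0, 0, 0], 52], [[13, -30, 0], [0, 0, 0], 52], [[8, -19.5, 0], [0, 0, 0], 52], [[0, 0, 0], [0, 0, 0], 52], [[0, 0, 0], [0, 0, 0], 52]]'
python3 - <<'E'
from h import *
todo([538.2,-60.3,174],-1.36)
c=cal("wrist");a=ctrl.capture("wrist");cv2.imwrite("pics/w6.png",a)
print(w2px(c,[[616.4,-43.7,127],[593,46,180]]))
E
```

```text
t: 8.35
eef_pos: [537.2, -59.1, 172.4]
tcp_rot: [0.994, 0.106, -0.001, -0.0]
wrist_force: [0.7, -1.0, -0.8]
grip_width: 56.4
gripper_force: 32.2
t 8.35 tcp [537.2 -59.1 172.4] yaw -1.358 tooldelta [ 0.7  1.4 -1.6] rz 0.002 q [-0.32  0.46  1.68 -0.    1.    1.04] tilt [-2.7e-03  6.0e-04 -1.0e+00]
[[319.99351764 106.56787001]
 [ 79.78781562 121.73705956]]
```

View pics/w6.png

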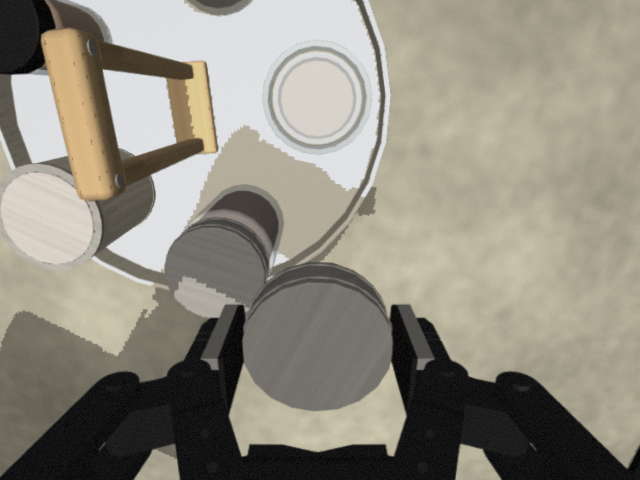

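Here the jar mouth rings centre at about (316,98), the held cap's top at about (317,345), and the bar at about (83,113). I'll fit the rings and the cap and turn them into tool offsets.

```bash
python3 - <<'E'
from h import *
a=cv2.imread("pics/w6.png");c=cal("wrist");s=ctrl.read_state();R=Ro.from_quat(s["tcp_rot"]).as_matrix();p=s["eef_pos"]
g=cv2.GaussianBlur(cv2.cvtColor(a,cv2.COLOR_BGR2GRAY),(0,0),1).astype(float)
def radial(cx,cy,r0,r1,sgn):
    pts=[];rs=np.arange(r0,r1,.25)
    for t in np.linspace(0,2*np.pi,120,endpoint=False):
        xs=cx+rs*np.cos(t);ys=cy+rs*np.sin(t)
        d=sgn*np.gradient(cv2.remap(g.astype(np.float32),xs[None].astype(np.float32),ys[None].astype(np.float32),1)[0])
        pts.append((xs[d.argmax()],ys[d.argmax()]))
    return np.array(pts,np.float32)
for r0,r1,sg,z in((32,42,-1,127),(40,48,-1,127),(42,50,1,127)):
    P=radial(316.5,98,r0,r1,sg);W=px2w(c,P,z)[:,:2]
    A=np.c_[2*W,np.ones(len(W))]
    keep=np.ones(len(W),bool)
    for _ in range(5):
        q=np.linalg.lstsq(A[keep],(W[keep]**2).sum(1),rcond=None)[0];rad=np.sqrt(q[2]+q[:2]@q[:2]);e=abs(np.hypot(*(W-q[:2]).T)-rad);keep=e<max(.6,2*np.median(e))
    print("ring",r0,q[:2].round(1),"r",rad.round(2),keep.sum(),"tool",(R.T@(np.r_[q[:2],127]-p)).round(1))
# held cap: gray disc top; edge points off the pads
for zt in(32,36,40):
    W=px2w(c,[(244,345),(392,345),(317,283),(317,410)],p[2]+zt);L=(W-p)@R;print("cap tool",zt,L.round(1).tolist())
B=px2w(c,[(46,32),(88,30),(118,195),(82,198)],180);print("bar",B.mean(0),B.round(1).tolist())
E
```

```text
ring 32 [620.  -42.3] r 17.8 120 tool [84.5  0.  45.5]
ring 40 [620.  -42.2] r 22.18 120 tool [84.6  0.  45.5]
ring 42 [619.9 -42.3] r 24.26 98 tool [84.4  0.  45.5]
cap tool 32 [[-5.9, -28.0, -32.0], [-5.9, 29.3, -32.0], [20.6, 0.3, -32.0], [-37.5, 0.3, -31.9]]
cap tool 36 [[-3.2, -27.1, -36.0], [-3.2, 28.4, -36.0], [22.5, 0.3, -36.0], [-33.9, 0.3, -35.9]]
cap tool 40 [[-0.6, -26.3, -40.0], [-0.5, 27.6, -40.0], [24.4, 0.3, -40.1], [-30.2, 0.3, -39.9]]
bar [595.02689169  43.73989659 180.        ] [[623.2, 59.3, 180.0], [626.7, 43.7, 180.0], [567.3, 28.6, 180.0], [563.0, 43.3, 180.0]]
```

The mouth is at tool (+84.5, 0), and the rim radius of 22.2 confirms the height. The cap sits at about tool x = -4 to -6. I'll hover with the cap about 10 mm above the rim and check the x offset from the side camera.

```bash
python3 steer.py '[[[10, 0, 0], [0, 0, 0], 52], [[25, 0, 0], [0, 0, 0], 52], [[25, 0, 5], [0, 0, 0], 52], [[17, 0, 10], [0, 0, 0], 52], [[8, -0.4, 15], [0, 0, 0], 52], [[2.5, 0, 12], [0, 0, 0], 52], [[0, 0, 6], [0, 0, 0], 52], [[0, 0, 3], [0, 0, 0], 52], [[0, 0, 0], [0, 0, 0], 52], [[0, 0, 0], [0, 0, 0], 52]]'
python3 - <<'E'
from h import *
todo([620,-42.3,121],-1.36)
a=ctrl.capture("wrist");b=ctrl.capture("side")
u,v=w2px(cal("side"),[[620,-42,130]])[0].astype(int);print(u,v)
cv2.imwrite("pics/s7raw.png",b)
cv2.imwrite("pics/s7.png",np.hstack([cv2.resize(b[v-50:v+50,u-40:u+40],(480,600),interpolation=cv2.INTER_CUBIC),cv2.resize(a[180:480,80:560],(320,200)).repeat(3,0)[:600] if 0 else np.vstack([cv2.resize(a,(320,240)),np.zeros((360,320,3),np.uint8)])]))
E
```

```text
t: 9.4
eef_pos: [623.6, -41.6, 123.1]
tcp_rot: [0.994, 0.105, 0.0, 0.0]
wrist_force: [-0.3, -0.3, -0.3]
grip_width: 56.2
gripper_force: 32.2
t 9.40 tcp [623.6 -41.6 123.1] yaw -1.360 tooldelta [-3.7 -0.1  2.1] rz -0.000 q [-0.25  0.63  1.51 -0.    1.    1.12] tilt [ 5.e-04 -2.e-04 -1.e+00]
277 248
```

View pics/s7.png

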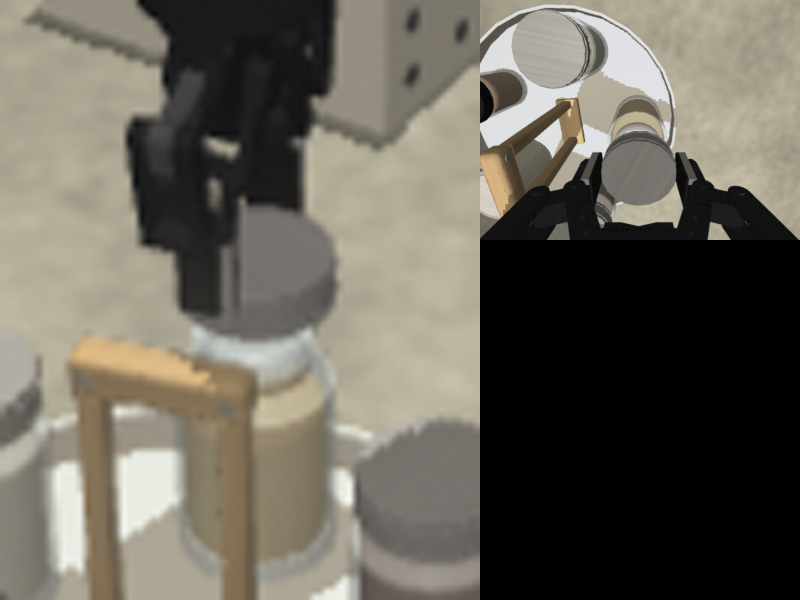

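The side view shows the cap just above the jar and roughly coaxial: cap right edge at crop 336, jar body at 180–334. I've used my ten pictures, so from here I'll measure with numbers only: the lateral offset of cap against jar from the side-view edges.

```bash
python3 - <<'E'
from h import *
b=cv2.imread("pics/s7raw.png");g=cv2.cvtColor(b,cv2.COLOR_BGR2GRAY).astype(float);c=cal("side")
o=-c[2].T@c[3];J=np.array([620,-42.]);d=J-o[:2];d/=np.hypot(*d);lat=np.array([-d[1],d[0]]);
if w2px(c,[np.r_[J+lat*10,60]])[0,0]<w2px(c,[np.r_[J,60]])[0,0]: lat=-lat
s=ctrl.read_state();R=Ro.from_quat(s["tcp_rot"]).as_matrix();print("lat",lat,"toolx.lat",R[:2,0]@lat,"tooly.lat",R[:2,1]@lat)
def latof(u,z):  # lateral mm rel. J of silhouette px column u at height z through the jar's depth
    r=np.arange(-60,60,.25);U=[w2px(c,[np.r_[J+lat*x,z]])[0,0] for x in r];return np.interp(u,U,r)
def rows(zs):
  for z in zs:
    v=w2px(c,[np.r_[J,z]])[0,1];vi=int(round(v))
    for name,lo,hi in(("L",255,275),("R",282,304)):
        row=g[vi-1:vi+2].mean(0);gr=np.abs(np.gradient(row))[lo:hi];k=gr.argsort()[-3:][::-1]+lo
        print(z,"row",vi,name,[(int(i),round(np.gradient(row)[i],0),round(float(latof(i,z)),1)) for i in k])
rows((50,60,70,80,116,120,139,144,149,153))
E
```

```text
lat [-0.80964305 -0.5869226 ] toolx.lat -0.9144849171129248 tooly.lat 0.4046192902973865
50 row 276 L [(256, np.float64(60.0), -52.5), (267, np.float64(-41.0), -27.1), (266, np.float64(-37.0), -29.4)]
50 row 276 R [(295, np.float64(-37.0), 38.0), (292, np.float64(33.0), 31.0), (296, np.float64(-23.0), 40.3)]
60 row 273 L [(256, np.float64(35.0), -52.1), (266, np.float64(-31.0), -29.1), (267, np.float64(-28.0), -26.8)]
60 row 273 R [(299, np.float64(-18.0), 47.3), (292, np.float64(14.0), 31.1), (293, np.float64(10.0), 33.4)]
70 row 269 L [(255, np.float64(24.0), -53.9), (256, np.float64(21.0), -51.6), (266, np.float64(-12.0), -28.7)]
70 row 269 R [(292, np.float64(30.0), 31.1), (293, np.float64(23.0), 33.4), (291, np.float64(19.0), 28.8)]
80 row 266 L [(255, np.float64(47.0), -53.5), (256, np.float64(33.0), -51.2), (260, np.float64(-14.0), -42.1)]
80 row 266 R [(292, np.float64(25.0), 31.2), (293, np.float64(18.0), 33.5), (289, np.float64(-16.0), 24.3)]
116 row 254 L [(268, np.float64(13.0), -22.7), (271, np.float64(-12.0), -16.0), (269, np.float64(10.0), -20.5)]
116 row 254 R [(289, 
[... 490 characters left out ...]
, 31.5), (294, np.float64(10.0), 36.0)]
144 row 244 L [(266, np.float64(-58.0), -26.2), (273, np.float64(34.0), -10.7), (267, np.float64(-33.0), -24.0)]
144 row 244 R [(293, np.float64(35.0), 33.8), (292, np.float64(30.0), 31.6), (294, np.float64(8.0), 36.0)]
149 row 242 L [(266, np.float64(-57.0), -26.1), (265, np.float64(-38.0), -28.3), (273, np.float64(35.0), -10.6)]
149 row 242 R [(293, np.float64(32.0), 33.8), (292, np.float64(22.0), 31.6), (294, np.float64(9.0), 36.0)]
153 row 241 L [(266, np.float64(-53.0), -25.9), (265, np.float64(-40.0), -28.1), (273, np.float64(35.0), -10.5)]
153 row 241 R [(293, np.float64(31.0), 33.8), (292, np.float64(21.0), 31.6), (294, np.float64(10.0), 36.1)]
```

The side view puts the cap 2.1 mm short laterally, which agrees with the wrist estimate of 2.3 mm in tool x. I'll correct and lower while watching the force.

```bash
python3 steer.py '[[[2.3, -0.4, 0], [0, 0, 0], 52], [[0, 0, 4], [0, 0, 0], 52], [[0, 0, 4], [0, 0, 0], 52], [[0, 0, 3], [0, 0, 0], 52], [[0, 0, 2], [0, 0, 0], 52], [[0, 0, 2], [0, 0, 0], 52], [[0, 0, 0], [0, 0, 0], 52]]'
```

```text
t: 10.2
eef_pos: [625.6, -40.5, 107.2]
tcp_rot: [0.994, 0.105, -0.0, -0.0]
wrist_force: [-0.8, 0.1, 0.3]
grip_width: 56.2
gripper_force: 32.2
```

```bash
python3 steer.py '[[[0, 0, 3], [0, 0, 0], 52], [[0, 0, 3], [0, 0, 0], 52], [[0, 0, 2], [0, 0, 0], 52], [[0, 0, 0], [0, 0, 0], 52]]'; python3 steer.py '[[[0, 0, 2], [0, 0, 0], 52], [[0, 0, 0], [0, 0, 0], 52]]'
```

```text
t: 10.6
eef_pos: [625.5, -40.5, 99.2]
tcp_rot: [0.994, 0.105, -0.0, -0.0]
wrist_force: [0.6, 0.2, -1.0]
grip_width: 56.5
gripper_force: 32.2
t: 10.8
eef_pos: [625.7, -40.5, 97.4]
tcp_rot: [0.994, 0.105, -0.0, -0.0]
wrist_force: [0.1, 0.1, -0.9]
grip_width: 56.6
gripper_force: 32.2
```

```bash
python3 steer.py '[[[0, 0, 1], [0, 0, 0], 52], [[0, 0, 1], [0, 0, 0], 52], [[0, 0, 0], [0, 0, 0], 52]]'; python3 steer.py '[[[0, 0, 1], [0, 0, 0], 52], [[0, 0, 1], [0, 0, 0], 52], [[0, 0, 0], [0, 0, 0], 52]]'
```

```text
t: 11.1
eef_pos: [625.8, -40.5, 95.5]
tcp_rot: [0.994, 0.105, -0.0, -0.0]
wrist_force: [0.6, 0.4, -0.3]
grip_width: 56.6
gripper_force: 32.2
t: 11.4
eef_pos: [626.2, -40.5, 94.1]
tcp_rot: [0.994, 0.105, 0.0, 0.0]
wrist_force: [0.5, -0.5, 2.5]
grip_width: 56.9
gripper_force: 32.5
```

Contact came at TCP z = 94.1, exactly where a seated cap should be. Release, lift, and check it.

```bash
python3 steer.py '[[[0, 0, 0], [0, 0, 0], 58], [[0, 0, 0], [0, 0, 0], 60], [[0, 0, 0], [0, 0, 0], 64], [[0, 0, 0], [0, 0, 0], 70], [[0, 0, 0], [0, 0, 0], 78], [[0, 0, 0], [0, 0, 0], 80], [[0, 0, -5], [0, 0, 0], 80], [[0, 0, -15], [0, 0, 0], 80], [[0, 0, -25], [0, 0, 0], 80]]'
python3 steer.py '[[[0, 0, -35], [0, 0, 0], 80], [[0, 0, -35], [0, 0, 0], 80], [[0, 0, -25], [0, 0, 0], 80], [[-40, 0, -5], [0, 0, 0], 80], [[-40, 0, 0], [0, 0, 0], 80], [[0, 0, 0], [0, 0, 0], 80], [[0, 0, 0], [0, 0, 0], 80]]'
python3 - <<'E'
from h import *
todo([595,45,240],1.36)
a=ctrl.capture("wrist");cv2.imwrite("pics/w8.png",a);b=ctrl.capture("side");cv2.imwrite("pics/s8.png",b)
c=cal("wrist");print("cap expected px",w2px(c,[[620,-42.3,130],[649,-42,130],[620,-13,130]]).round(0).tolist(),"bar",w2px(c,[[626,50,180],[564,37,180]]).round(0).tolist())
print(w2px(cal("side"),[[620,-42.3,130]]))
hsv=cv2.cvtColor(a,cv2.COLOR_BGR2HSV);u,v=w2px(c,[[620,-42.3,130]])[0].astype(int)
g=cv2.GaussianBlur(cv2.cvtColor(a,cv2.COLOR_BGR2GRAY),(0,0),1)
print(hsv[v,u],[int(x) for x in g[v,u-75:u+76:5]]);print([int(x) for x in g[max(v-75,0):v+76:5,u]])
# neck-side check: side view column
s=cv2.cvtColor(b,cv2.COLOR_BGR2GRAY);print([ [int(x) for x in s[r,260:300:2]] for r in range(238,266,3)])
w=((hsv[...,0]>8)&(hsv[...,0]<22)&(hsv[...,1]>90)&(hsv[...,2]>150)).astype(np.uint8)*255
cs=[k for k in cv2.findContours(w,0,2)[0] if cv2.contourArea(k)>500]
for k in cs: print("wood",cv2.contourArea(k),cv2.minAreaRect(k))
E
```

```text
t: 12.3
eef_pos: [624.8, -40.3, 138.5]
tcp_rot: [0.994, 0.105, -0.002, -0.001]
wrist_force: [-0.1, 0.3, -0.7]
grip_width: 80.1
gripper_force: 0.0
t: 13.0
eef_pos: [547.6, -57.5, 240.2]
tcp_rot: [0.994, 0.105, 0.001, 0.0]
wrist_force: [0.2, -0.6, 0.7]
grip_width: 79.9
gripper_force: 0.0
t 13.00 tcp [547.6 -57.5 240.2] yaw -1.361 tooldelta [ 67.7 -90.3   0.2] rz -2.721 q [-0.31  0.39  1.59  0.    1.16  1.05] tilt [ 2.5e-03 -6.0e-04 -1.0e+00]
cap expected px [[316.0, 119.0], [325.0, 73.0], [272.0, 109.0]] bar [[147.0, 75.0], [160.0, 192.0]]
[[278.03791619 248.87900548]]
[ 20  21 180] [209, 209, 209, 209, 209, 208, 206, 171, 174, 173, 174, 172, 172, 179, 176, 175, 177, 177, 178, 178, 177, 180, 183, 174, 191, 165, 183, 153, 155, 159, 159]
[208, 208, 208, 208, 207, 200, 177, 176, 173, 176, 181, 181, 180, 177, 176, 175, 175, 176, 175, 174, 172, 174, 174, 170, 158, 157, 157, 157, 158, 156, 157]
[[158, 157, 153, 154, 159, 163, 165, 165, 164, 163, 157, 156, 160, 160, 162, 169, 173, 173, 172, 172], [168, 165, 156, 156, 160, 160, 159, 158, 161, 160, 157, 162, 164, 163, 160, 165, 171, 172, 175, 1
[... 231 characters left out ...]
80, 178, 177, 178, 183, 180, 179, 179, 181, 181, 181, 185, 163, 163, 168, 170], [161, 156, 159, 155, 180, 180, 179, 179, 176, 178, 181, 180, 179, 178, 179, 157, 160, 161, 168, 173], [178, 180, 172, 122, 109, 134, 178, 179, 180, 177, 177, 177, 181, 155, 117, 99, 158, 167, 171, 176], [185, 187, 191, 191, 189, 188, 187, 179, 171, 156, 117, 103, 103, 98, 96, 100, 168, 165, 165, 170], [113, 115, 122, 130, 144, 149, 174, 184, 187, 139, 105, 104, 106, 110, 130, 159, 161, 168, 173, 174], [145, 110, 116, 115, 114, 114, 114, 115, 115, 104, 169, 170, 180, 177, 176, 148, 142, 178, 177, 175]]
wood 2690.5 ((147.1324005126953, 131.07003784179688), (120.12596893310547, 24.558462142944336), 79.2156982421875)
```

The cap sits on the jar: its disc is centred at (317,117), within 2 px of expectation. Next I'll move above the handle and rotate the tool by -3.18 rad about its z so that joint 6 has room for the turn.

```bash
python3 steer.py '[[[10, -12, -3], [0, 0, -0.1], 80], [[24, -33, -8], [0, 0, 0], 80], [[24, -33, -8], [0, 0, 0], 80], [[14, -20, -4], [0, 0, 0], 80], [[0, 0, 0], [0, 0, -0.1], 80], [[0, 0, 0], [0, 0, -0.15], 80], [[0, 0, 0], [0, 0, -0.15], 80], [[0, 0, 0], [0, 0, -0.15], 80], [[0, 0, 0], [0, 0, -0.15], 80], [[0, 0, 0], [0, 0, -0.15], 80]]'
python3 steer.py '[[[0, 0, 0], [0, 0, -0.15], 80], [[0, 0, 0], [0, 0, -0.15], 80], [[0, 0, 0], [0, 0, -0.15], 80], [[0, 0, 0], [0, 0, -0.15], 80], [[0, 0, 0], [0, 0, -0.15], 80], [[0, 0, 0], [0, 0, -0.15], 80], [[0, 0, 0], [0, 0, -0.15], 80], [[0, 0, 0], [0, 0, -0.15], 80], [[0, 0, 0], [0, 0, -0.15], 80], [[0, 0, 0], [0, 0, -0.15], 80]]'
python3 steer.py '[[[0, 0, 0], [0, 0, -0.15], 80], [[0, 0, 0], [0, 0, -0.15], 80], [[0, 0, 0], [0, 0, -0.15], 80], [[0, 0, 0], [0, 0, -0.15], 80], [[0, 0, 0], [0, 0, -0.1], 80], [[0, 0, 0], [0, 0, 0], 80], [[0, 0, 0], [0, 0, 0], 80]]'
python3 - <<'E'
from h import *
todo([595,46,260],1.818)
a=ctrl.capture("wrist");cv2.imwrite("pics/w9.png",a);c=cal("wrist")
hsv=cv2.cvtColor(a,cv2.COLOR_BGR2HSV)
for vmin in(120,150,170,190):
    w=((hsv[...,0]>8)&(hsv[...,0]<22)&(hsv[...,1]>80)&(hsv[...,2]>vmin)).astype(np.uint8)*255
    w=cv2.morphologyEx(w,cv2.MORPH_OPEN,np.ones((5,5)))
    for k in cv2.findContours(w,0,2)[0]:
        if cv2.contourArea(k)>800:
            B=px2w(c,cv2.boxPoints(cv2.minAreaRect(k)),180)[:,:2];e=[B[1]-B[0],B[2]-B[1]];e=max(e,key=lambda x:np.hypot(*x))
            print(vmin,cv2.contourArea(k),cv2.boundingRect(k),"ctr",B.mean(0).round(1),[np.hypot(*(B[i+1]-B[i])).round(1) for i in(0,1)],"ang",np.degrees(np.arctan2(e[1],e[0])).round(1)%180)
E
```

```text
t: 14.1
eef_pos: [589.2, 57.8, 261.7]
tcp_rot: [0.834, 0.551, 0.001, 0.0]
wrist_force: [-0.2, -0.2, 0.0]
grip_width: 79.7
gripper_force: 0.0
t: 15.1
eef_pos: [589.2, 57.8, 261.7]
tcp_rot: [0.235, 0.972, 0.0, 0.001]
wrist_force: [-0.5, 0.3, -0.0]
grip_width: 80.1
gripper_force: 0.0
t: 15.8
eef_pos: [588.6, 57.6, 261.6]
tcp_rot: [-0.109, 0.994, -0.0, 0.0]
wrist_force: [0.4, 1.0, 0.8]
grip_width: 80.2
gripper_force: 0.0
t 15.80 tcp [588.6  57.6 261.6] yaw 1.788 tooldelta [ -3.8 -12.7   1.6] rz -0.030 q [-0.09  0.43  1.46  0.    1.26 -1.88] tilt [ 6.e-04  0.e+00 -1.e+00]
120 2530.0 (207, 370, 150, 77) ctr [732.6  59.2] [np.float64(51.0), np.float64(113.0)] ang 90.2
120 1333.5 (502, 349, 70, 39) ctr [658.1 241. ] [np.float64(32.1), np.float64(53.9)] ang 89.1
120 1510.0 (290, 192, 24, 92) ctr [592.9  48.3] [np.float64(11.8), np.float64(63.0)] ang 15.7
150 2047.5 (208, 371, 149, 76) ctr [732.9  59.5] [np.float64(50.6), np.float64(112.6)] ang 90.2
150 1244.0 (502, 350, 62, 38) ctr [658.1 237.7] [np.float64(31.6), np.float64(47.1)] ang 89.2
170 1635.5 (209, 371, 139, 44) ctr [717.4  55.5] [np.float64(19.4), np.float64(105.0)] ang 90.1
170 1208.0 (502, 350, 62, 38) ctr [658.2 237.9] [np.float64(31.4), np.float64(46.9)] ang 89.6
190 1463.0 (210, 371, 134, 42) ctr [716.5  54.2] [np.float64(17.3), np.float64(101.7)] ang 90.0
190 1144.0 (503, 350, 59, 38) ctr [658.4 237.4] [np.float64(31.1), np.float64(44.7)] ang 89.1
```

```bash
python3 - <<'E'
from h import *
todo([594.2,46.6,144],1.824)
E
```

```text
t 15.85 tcp [588.3  57.6 261.6] yaw 1.789 tooldelta [ -3.3 -12.  117.6] rz -0.035 q [-0.09  0.43  1.46  0.    1.26 -1.88] tilt [ 4.e-04  1.e-04 -1.e+00]
```

```bash
python3 steer.py '[[[-2, -7, 0], [0, 0, -0.035], 60], [[-1.3, -5, 0], [0, 0, 0], 60], [[0, 0, 20], [0, 0, 0], 60], [[0, 0, 35], [0, 0, 0], 60], [[0, 0, 30], [0, 0, 0], 60], [[0, 0, 17], [0, 0, 0], 60], [[0, 0, 10], [0, 0, 0], 60], [[0, 0, 5.5], [0, 0, 0], 60], [[0, 0, 0], [0, 0, 0], 60], [[0, 0, 0], [0, 0, 0], 60]]' 30
python3 - <<'E'
from h import *
todo([594.2,46.6,144],1.824)
E
```

```text
t: 16.85
eef_pos: [594.5, 46.4, 145.1]
tcp_rot: [-0.127, 0.992, -0.0, 0.001]
wrist_force: [-0.2, 0.2, 0.1]
grip_width: 59.7
gripper_force: 0.0
t 16.85 tcp [594.5  46.4 145.1] yaw 1.825 tooldelta [0.3 0.3 1.1] rz 0.001 q [-0.11  0.57  1.57  0.    1.   -1.93] tilt [ 2.1e-03 -2.0e-04 -1.0e+00]
```

```bash
python3 steer.py '[[[0, 0, 0], [0, 0, 0], 50], [[0, 0, 0], [0, 0, 0], 40], [[0, 0, 0], [0, 0, 0], 32], [[0, 0, 0], [0, 0, 0], 26], [[0, 0, 0], [0, 0, 0], 22], [[0, 0, 0], [0, 0, 0], 19], [[0, 0, 0], [0, 0, 0], 17], [[0, 0, 0], [0, 0, 0], 14], [[0, 0, 0], [0, 0, 0], 10], [[0, 0, 0], [0, 0, 0], 10]]' 30
python3 - <<'E'
from h import *
todo([594.2,46.6,144],0);s=ctrl.read_state();print(s["wrist_force"],s["moment"],s["grip_width"],s["gripper_force"])
E
```

```text
t: 17.85
eef_pos: [593.2, 48.7, 144.5]
tcp_rot: [-0.127, 0.992, 0.002, 0.0]
wrist_force: [-0.9, 5.5, 3.8]
grip_width: 15.1
gripper_force: 30.3
t 17.85 tcp [593.2  48.7 144.5] yaw 1.824 tooldelta [-0.4 -2.3  0.5] rz 1.824 q [-0.11  0.57  1.57  0.    1.01 -1.93] tilt [-5.0e-04  3.7e-03 -1.0e+00]
[-0.88318976  5.47888988  3.84493741] [ 1.02889436  0.17912841 -0.0206594 ] 15.068088775771804 30.27240961790085
```

Gripped (15.1 mm, 30 N). The grip pulled the arm 2.5 mm along tool y, so I'll recentre the command there, then start turning with a gentle ramp.

```bash
python3 steer.py '[[[0, 1, 0], [0, 0, 0], 10], [[0, 1.5, 0], [0, 0, 0], 10], [[0, 0, 0], [0, 0, 0], 10], [[0, 0, 0], [0, 0, 0.005], 10], [[0, 0, 0], [0, 0, 0.01], 10], [[0, 0, 0], [0, 0, 0.02], 10], [[0, 0, 0], [0, 0, 0.03], 10], [[0, 0, 0], [0, 0, 0.03], 10], [[0, 0, 0], [0, 0, 0.035], 10], [[0, 0, 0], [0, 0, 0.035], 10]]' 45
python3 steer.py '[[[0, 0, 0], [0, 0, 0.035], 10], [[0, 0, 0], [0, 0, 0.035], 10], [[0, 0, 0], [0, 0, 0.035], 10], [[0, 0, 0], [0, 0, 0.035], 10], [[0, 0, 0], [0, 0, 0.035], 10], [[0, 0, 0], [0, 0, 0.035], 10], [[0, 0, 0], [0, 0, 0.035], 10], [[0, 0, 0], [0, 0, 0.035], 10], [[0, 0, 0], [0, 0, 0.035], 10], [[0, 0, 0], [0, 0, 0.035], 10]]'
python3 - <<'E'
from h import *
todo([593.5,48.5,144],0);s=ctrl.read_state();print(s["wrist_force"],s["moment"],s["grip_width"],s["gripper_force"])
E
```

```text
t: 18.85
eef_pos: [593.2, 48.8, 144.5]
tcp_rot: [-0.044, 0.999, 0.0, 0.0]
wrist_force: [-1.0, 1.9, 5.5]
grip_width: 14.2
gripper_force: 46.5
t: 19.85
eef_pos: [593.2, 48.7, 144.5]
tcp_rot: [0.131, 0.991, 0.0, 0.0]
wrist_force: [-1.3, 1.9, 5.8]
grip_width: 14.4
gripper_force: 46.5
t 19.85 tcp [593.2  48.7 144.5] yaw 1.308 tooldelta [-0.4 -0.2  0.5] rz 1.308 q [-0.11  0.57  1.57  0.    1.   -1.41] tilt [ 5.e-04  1.e-04 -1.e+00]
[-1.27117615  1.8599998   5.82267678] [ 0.34789979  0.17528399 -0.02158589] 14.36634140699722 46.530364751815796
```

```bash
python3 steer.py '[[[0, 0, 0], [0, 0, 0.035], 10], [[0, 0, 0], [0, 0, 0.035], 10], [[0, 0, 0], [0, 0, 0.035], 10], [[0, 0, 0], [0, 0, 0.035], 10], [[0, 0, 0], [0, 0, 0.035], 10], [[0, 0, 0], [0, 0, 0.035], 10], [[0, 0, 0], [0, 0, 0.035], 10], [[0, 0, 0], [0, 0, 0.035], 10], [[0, 0, 0], [0, 0, 0.035], 10], [[0, 0, 0], [0, 0, 0.035], 10]]' >/dev/null
python3 steer.py '[[[0, 0, 0], [0, 0, 0.035], 10], [[0, 0, 0], [0, 0, 0.035], 10], [[0, 0, 0], [0, 0, 0.035], 10], [[0, 0, 0], [0, 0, 0.035], 10], [[0, 0, 0], [0, 0, 0.035], 10], [[0, 0, 0], [0, 0, 0.035], 10], [[0, 0, 0], [0, 0, 0.035], 10], [[0, 0, 0], [0, 0, 0.035], 10], [[0, 0, 0], [0, 0, 0.035], 10], [[0, 0, 0], [0, 0, 0.035], 10]]'
python3 steer.py '[[[0, 0, 0], [0, 0, 0.035], 10], [[0, 0, 0], [0, 0, 0.035], 10], [[0, 0, 0], [0, 0, 0.035], 10], [[0, 0, 0], [0, 0, 0.035], 10], [[0, 0, 0], [0, 0, 0.035], 10], [[0, 0, 0], [0, 0, 0.035], 10], [[0, 0, 0], [0, 0, 0.035], 10], [[0, 0, 0], [0, 0, 0.035], 10], [[0, 0, 0], [0, 0, 0.03], 10], [[0, 0, 0], [0, 0, 0.03], 10]]'
python3 steer.py '[[[0, 0, 0], [0, 0, 0.03], 10], [[0, 0, 0], [0, 0, 0.03], 10], [[0, 0, 0], [0, 0, 0.03], 10], [[0, 0, 0], [0, 0, 0.025], 10], [[0, 0, 0], [0, 0, 0.025], 10], [[0, 0, 0], [0, 0, 0.02], 10], [[0, 0, 0], [0, 0, 0.015], 10], [[0, 0, 0], [0, 0, 0.01], 10], [[0, 0, 0], [0, 0, 0.005], 10], [[0, 0, 0], [0, 0, 0], 10]]'
python3 - <<'E'
from h import *
todo([593.2,48.7,144.5],0);s=ctrl.read_state();print(s["wrist_force"],s["moment"],s["grip_width"],s["gripper_force"])
for n in("wrist","side","top"): cv2.imwrite(f"pics/{n}10.png",ctrl.capture(n))
for n in("wrist","side","top"): print(n,w2px(cal(n),[[500,48.7,130],[470,48.7,130],[500,78,130],[500,19,130]]).round(0).tolist())
E
```

```text
t: 21.85
eef_pos: [593.2, 48.8, 144.5]
tcp_rot: [0.463, 0.886, 0.0, 0.0]
wrist_force: [-1.2, 1.5, 6.1]
grip_width: 14.6
gripper_force: 46.5
t: 22.85
eef_pos: [593.3, 48.8, 144.5]
tcp_rot: [0.606, 0.795, 0.0, 0.0]
wrist_force: [-1.0, 1.5, 4.8]
grip_width: 14.6
gripper_force: 46.5
t: 23.85
eef_pos: [593.3, 48.8, 144.5]
tcp_rot: [0.679, 0.735, 0.0, 0.0]
wrist_force: [-0.7, 1.4, 4.5]
grip_width: 14.4
gripper_force: 46.5
t 23.85 tcp [593.3  48.8 144.5] yaw 0.079 tooldelta [-0.1 -0.1  0. ] rz 0.079 q [-0.11  0.57  1.57  0.    1.   -0.19] tilt [ 8.e-04  1.e-04 -1.e+00]
[-0.73080552  1.38912385  4.53415891] [ 0.29740536  0.11755906 -0.0454877 ] 14.379950066851901 46.52064263820648
wrist [[126.0, 265.0], [66.0, 261.0], [122.0, 207.0], [131.0, 318.0]]
side [[301.0, 292.0], [313.0, 297.0], [293.0, 300.0], [308.0, 283.0]]
top [[241.0, 257.0], [240.0, 270.0], [229.0, 257.0], [253.0, 258.0]]
```

Forces stayed tiny. Now I'll measure the capped jar's bearing about the axis before the last few degrees.

```bash
cat > jar.py <<'E'
from h import *
import sys
def fit(a,c,u,v,r0,r1,z,tol=.8):
    g=cv2.GaussianBlur(cv2.cvtColor(a,cv2.COLOR_BGR2GRAY),(0,0),1).astype(np.float32)
    ctr=px2w(c,[(u,v)],z)[0];best=None
    rs=np.arange(r0,r1,.25)
    for _ in range(4):
        W=[]
        for t in np.linspace(0,2*np.pi,120,endpoint=False):
            q=w2px(c,ctr+np.c_[rs*np.cos(t),rs*np.sin(t),0*rs]).astype(np.float32)
            d=abs(np.gradient(cv2.remap(g,q[None,:,0],q[None,:,1],1)[0]))
            if d.max()>.8: W.append(ctr[:2]+rs[d.argmax()]*np.array([np.cos(t),np.sin(t)]))
        W=np.array(W);k=np.ones(len(W),bool)
        for _ in range(8):
            A=np.c_[2*W[k],np.ones(k.sum())];s=np.linalg.lstsq(A,(W[k]**2).sum(1),rcond=None)[0];R=np.sqrt(s[2]+s[:2]@s[:2]);e=abs(np.hypot(*(W-s[:2]).T)-R);k=e<max(tol,1.5*np.median(e))
        ctr=np.r_[s[:2],z]
    return s[:2],R,k.sum(),len(W)
ax=np.array([593.3,48.8])
if __name__=="__main__":
    for n in("wrist","side","top"):
        a=cv2.imread(f"pics/{n}{sys.argv[1]}.png");c=cal(n)
        for ang in map(float,sys.argv[2:]):
            p0=ax-95*np.array([np.cos(ang),np.sin(ang)]);u,v=w2px(c,[np.r_[p0,130]])[0]
            p,r,k,N=fit(a,c,u,v,21,37,130);d=p-ax
            print(n,ang,p.round(1),"r %.1f inl %d/%d dist %.1f bearing off front %.3f rad"%(r,k,N,np.hypot(*d),np.arctan2(-d[1],-d[0])))
E
python3 jar.py 10 0.08 0.0 0.15
```

```text
wrist 0.08 [499.8  40. ] r 28.6 inl 70/107 dist 93.9 bearing off front 0.094 rad
wrist 0.0 [499.8  40. ] r 28.6 inl 71/107 dist 93.9 bearing off front 0.094 rad
wrist 0.15 [499.8  40. ] r 28.6 inl 71/108 dist 93.9 bearing off front 0.094 rad
side 0.08 [498.2  42.1] r 36.3 inl 43/81 dist 95.3 bearing off front 0.071 rad
side 0.0 [490.4  57.4] r 31.3 inl 74/118 dist 103.2 bearing off front -0.083 rad
side 0.15 [507.5  35.1] r 33.6 inl 61/95 dist 86.9 bearing off front 0.158 rad
top 0.08 [490.   30.5] r 29.4 inl 77/118 dist 104.9 bearing off front 0.175 rad
top 0.0 [491.5  32.3] r 31.0 inl 77/120 dist 103.1 bearing off front 0.161 rad
top 0.15 [489.7  30.4] r 29.6 inl 73/119 dist 105.2 bearing off front 0.175 rad
```

The wrist fit is clean (r 28.6, distance 93.9) and gives a bearing 0.094 rad short; the bar's angle gives 0.079. I'll turn the last 0.087.

```bash
python3 steer.py '[[[0, 0, 0], [0, 0, 0.005], 10], [[0, 0, 0], [0, 0, 0.012], 10], [[0, 0, 0], [0, 0, 0.018], 10], [[0, 0, 0], [0, 0, 0.018], 10], [[0, 0, 0], [0, 0, 0.016], 10], [[0, 0, 0], [0, 0, 0.012], 10], [[0, 0, 0], [0, 0, 0.006], 10], [[0, 0, 0], [0, 0, 0], 10], [[0, 0, 0], [0, 0, 0], 10], [[0, 0, 0], [0, 0, 0], 10]]'
python3 - <<'E'
from h import *
todo([593.3,48.8,144.5],0);s=ctrl.read_state();print(s["wrist_force"],s["moment"],s["grip_width"],s["gripper_force"])
for n in("wrist","side","top"): cv2.imwrite(f"pics/{n}11.png",ctrl.capture(n))
E
python3 jar.py 11 0.0
python3 - <<'E'
# other four containers: bearings from the wrist/side pictures, cap on jar seen in side view
from jar import *
a=cv2.imread("pics/wrist11.png");c=cal("wrist")
for i,(z,r) in enumerate(((130,29),(130,31),(108,34),(108,26))):
    pass
b=cv2.imread("pics/side11.png");c=cal("side");g=cv2.cvtColor(b,cv2.COLOR_BGR2GRAY).astype(float)
J=np.array([499.5,48.8]);o=-c[2].T@c[3];d=J-o[:2];d/=np.hypot(*d);lat=np.array([d[1],-d[0]]);
rr=np.arange(-45,45,.5)
for z in(40,60,75,112,118,124):
    q=w2px(c,[np.r_[J+lat*x,z] for x in rr]).astype(np.float32)
    f=cv2.remap(g.astype(np.float32),q[None,:,0],q[None,:,1],1)[0];gr=np.gradient(f);k=abs(gr).argsort()[::-1];L=[i for i in k if rr[i]<0][0];Rr=[i for i in k if rr[i]>0][0]
    print(z,"edges",rr[L],rr[Rr],"mid",(rr[L]+rr[Rr])/2,np.round([gr[L],gr[Rr]],1))
E
```

```text
t: 25.0
eef_pos: [593.3, 48.8, 144.5]
tcp_rot: [0.71, 0.704, 0.0, 0.0]
wrist_force: [-0.7, 1.0, 5.2]
grip_width: 14.7
gripper_force: 46.5
t 25.00 tcp [593.3  48.8 144.5] yaw -0.008 tooldelta [-0.  0.  0.] rz -0.008 q [-0.11  0.57  1.57  0.    1.   -0.1 ] tilt [ 8.e-04  1.e-04 -1.e+00]
[-0.73362681  0.99604152  5.18220828] [ 0.27784351  0.15542977 -0.02891048] 14.742659956136052 46.51750445365906
wrist 0.0 [499.3  48.6] r 28.5 inl 76/120 dist 94.0 bearing off front 0.002 rad
side 0.0 [488.5  62.2] r 32.0 inl 90/118 dist 105.6 bearing off front -0.128 rad
top 0.0 [492.1  40.1] r 30.9 inl 83/120 dist 101.5 bearing off front 0.086 rad
40 edges -30.0 29.0 mid -0.5 [-11.   14.8]
60 edges -29.5 29.0 mid -0.25 [-5.7 14.3]
75 edges -25.5 29.0 mid 1.75 [-10.1  12.4]
112 edges -27.0 32.0 mid 2.5 [-27.8  17.6]
118 edges -29.5 32.5 mid 1.5 [-16.5  18.9]
124 edges -27.0 31.5 mid 2.25 [-13.   18.3]
```

Wrist view: bearing off front 0.002 rad, cap radius 28.5, distance 94. Side view: the jar body is within 0.5 mm of the predicted line and the cap is at seated height. The handle is gripped with 46 N, so I'm handing in.

```bash
python3 -c "
from cell import ctrl
print(ctrl.close_job())"
```

```text
the job is handed in; nothing more can be done
None
```

I handed the job in after about 25 s of robot time: the cap sits over the open jar's mouth, that jar is at the very front (within about 1°), and the gripper still holds the handle at 46 N; I didn't measure the other jars after the turn, but forces on the wrist stayed within about 6 N.

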